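# Fill the dice cup at the dispenser

## Robot

A 6-joint arm with a two-finger parallel gripper is mounted at the origin on the work surface. World frame = base frame: x ahead of the robot, y to its left, z up, the work surface at z = 0. Lengths are in m, angles in rad, forces in N, time in s.
With the tool pointing down it reaches from about 0.35 to 0.85 m from the base axis. Payload 8.1 kg.
Tool frame: the origin (TCP) lies at the very end of the fingers, on their centre line; the grasp point (between the pads) lies 19 mm behind it; z points along the fingers, y is the line along which they close (so a half turn about z gives the same grasp; the last joint's range is limited). The gripper opens to 93 mm and grips with 3 to 60 N. Pads are 15 mm wide; open, the fingers measure 128 mm over their backs; the gripper's body (75 mm by 188 mm) begins 65 mm behind the grasp point.
Start: joints at [1.185, 0.13, 1.488, -0, 1.523, -0.085], TCP at [0.178, 0.573, 0.219] pointing down, gripper open.
Joint ranges: [-2.96, 2.96], [-0.89, 2.26], [0.02, 2.5], [-1.34, 4.48], [0, 2.73], [-2.66, 2.66]. Speed limits (rad/s): [2.39, 2.39, 2.79, 3.14, 3.14, 3.14].

## Interface

Orientations are given as [roll, pitch, yaw] about the fixed x, y, z axes, in that order (R = Rz(yaw) Ry(pitch) Rx(roll)).
In Python, from station import bot gives the robot as it stands.
- The arm moves only by the tool step_arm, never from a script. Its argument "increments" is text: rows parted by semicolons, each of 7 numbers parted by spaces: the shift along the tool's x, y, z in m, then the turn, a rotation vector about the tool's x, y, z in degrees, then the opening, from -1 (shut) to 1 (fully open). A call has exactly 5 rows; each row shifts and turns the commanded pose from where the row before left it, along the tool's axes as they then stand; what a row does not reach is not made up. A row lasts 1/12 s, in which the tool goes at most 41.7 mm and 7.16 degrees, less where a joint would pass 70% of its speed; a pose out of reach is approached as far as the arm can. A call with a gripper value outside its range is refused whole. The fingers move at their own pace and stop on an object; "force" is the grip in N (left out, the last holds). Time passes only in rows, so rows that do not move let the fingers close, or fill a call up. It gives the time, the measured TCP pose, the force, the opening and the grip force at its end, in the units of the state.
- bot.state(): the state, without advancing time (a new reading comes with each control period).
- bot.camera(name): name is "scene" or "side" or "wrist"; returns a dict with "color" (400x640x3 uint8, blue, green, red), "depth" (400x640 float32, m along the optical axis (not along the pixel's ray), 0 where there is no reading), "fx", "fy", "cx", "cy" (pixels), "k1" (the pictures are not rectified: a ray, as slopes to the right and down, at radius r is drawn at 1 + k1 r^2 times it, then the intrinsics apply), "world_to_cam" (4x4, takes a point from world to camera coordinates); the wrist camera has in their place "hand_eye" (4x4, takes a point from camera to tool coordinates, whose origin is the TCP and whose axes are the flange's). Camera axes: x right, y up, looking along -z (the intrinsics and any distortion apply to the point x, -y, -z); pixel columns grow to the right and rows downward; lengths in m; the calibration is good to about 2 mm. A picture is of the moment at which its call begins: read the wrist's pose just before it.
- bot.hand_in(): hands the job in; it is judged then, once.
The state is a dict: "t": time; "joint_pos": joint angles; "dq": joint speeds; "tau": joint torques, N m; "ee_pos": TCP position; "ee_rot": TCP orientation; "ft_force": force on the tool from outside, world axes, zero at the start; "torque": the same for the moment, N m; "gripper_width": opening from 0.0 (shut) to 1.0 (fully open); "grip_force": force on a finger pad.
Only numpy, scipy, OpenCV 4.12 (cv2) and the standard library are available. Lean on these libraries where they do the work, as an engineer would, in place of code of your own. Each camera call takes 0.05 s, during which the arm holds its last target. There are 200 camera calls.

## Task

Get the dice cup ready for the game: pick up the steel cup, hold it beneath the lip of the dice dispenser's chute and push the dispenser's orange paddle back with it, and keep it there until all three blue dice have slid into the cup, none of them landing on the desk. Then stand the cup upright in the middle of the cork coaster, let go of it, and after that put the red die that lies on the desk into it too. Leave the other things on the desk where they are.

Things in the scene. Friction and masses are not known exactly. Their poses are not given: they have to be found in the camera images.
- cup: Open stainless steel cup, 90 mm high, outer radius 30 mm at the foot, 43 mm 14 mm up, 46 mm at the rim, wall 3 mm, floor 6 mm, 160 g. Origin: centre of its underside, z up. A square loop handle sticks out along its own -x: an upright 12 x 12 mm grip bar, 78 mm from the cup's axis, 18 to 68 mm above the underside, 26 mm clear of the cup wall, joined by bars 12 mm wide.
- cup_rim (a point): Centre of the cup's mouth, 90 mm above its underside on its axis.
- cup_grip (a point): Middle of the handle's upright grip bar (45 mm above the underside); pinch it across the cup's own y, where it is 12 mm wide.
- dispenser: Fixed dice dispenser: black base (120 mm wide, from 35 mm before to 95 mm behind the origin), aluminium mast, white chute with clear sides, 36 mm wide, 160 mm long, falling at 35 degrees towards its own -x. Pushing the paddle lifts the orange gate at the lip, which holds back the dice; the black gate frame is 50 mm wide, 230 mm high. Origin: on the desk; x points away from the chute's open end.
- lip (a point): Middle of the chute's lower end, upper side of its floor, 165 mm above the desk; the dice slide over this edge in the dispenser's -x direction.
- paddle_face (a point): Centre of the front face of the orange paddle: an upright plate 56 mm wide and 50 mm high, centre 110 mm above the desk, facing the dispenser's -x. Not pushed, its face is 10 mm behind the lip (dispenser +x).
- paddle (a joint): How far the paddle is pushed in, along the dispenser's +x: 0 is rest, 0.016 m is the stop. It is sprung (3 N at rest, 7 N at the stop, about). The gate rises 2.2 times as far; dice pass from about 0.011 m on.
- blue0_mid (a point): Centre of a blue die, 22 mm cube, 14 g. At the start it lies in the chute behind the gate.
- blue1_mid (a point): Centre of a blue die, 22 mm cube, 14 g. At the start it lies in the chute behind the gate.
- blue2_mid (a point): Centre of a blue die, 22 mm cube, 14 g. At the start it lies in the chute behind the gate.
- red: Red die, 22 mm cube, 14 g, lying on the desk. Origin: centre of its underside; x and y along its sides.
- red_mid (a point): Centre of the red die.
- coaster: Round cork coaster fixed to the desk, 120 mm across, 5 mm thick. Origin: centre of its underside, on the desk.
- controller: Matte grey game controller, about 110 x 160 x 42 mm. To be left alone. Origin: centre of its underside.
- wooden_box: Small closed wooden box, 94 x 124 x 60 mm. To be left alone. Origin: centre of its underside.
- phone_stand: White plastic phone stand, 80 x 75 mm, 105 mm tall. To be left alone. Origin: centre of its underside.
- paperweight: Round green glass paperweight, 72 mm wide, 50 mm high. To be left alone. Origin: centre of its underside.
- mouse: Black computer mouse, 110 x 60 x 30 mm. To be left alone. Origin: centre of its underside.
Mind the look-alikes: they are no part of the job. Leave any green or turquoise look-alike of the cup alone. Several things have the shape of the coaster; the one meant has the colours described above.

How it is judged:
By the outcome, as a careful person would: the job done as asked, in the order asked, and still so for the second after the job is handed in, with the robot touching nothing.
It also fails if it takes over 69 s, if anything falls off the work surface, if the arm or the gripper's body presses on something with over 40 N, if the wrist force passes 120 N, or if a joint passes its speed limit or range.

## Working session

There is one attempt and no reset: what is moved stays moved. The work goes in short steps, Python scripts to look and compute and a tool call to move; the robot and the scene stay as the last step left them, time stands still between calls to the robot, and variables do not carry over. Pictures are saved under pics/ and viewed, at most 11 in all, crops included, and the job is handed in when it is done.

Besides the shell and the picture viewer there is one more tool, called after "Emit:" by a JSON object that holds its "api" and its "payload", one argument or row to a line. step_arm: Moves the arm, as the interface text tells. Its arguments: {"type":"object","properties":{"increments":{"type":"string"},"force":{"type":"number"}},"required":["increments"]}

```bash
ls; mkdir -p pics
cat > h.py <<'E'
import numpy as np, cv2
from scipy.spatial.transform import Rotation as R
from station import bot
def cam(n):
    s=bot.state(); c=bot.camera(n)
    if n=="wrist":
        T=np.eye(4);T[:3,:3]=R.from_euler('xyz',s["ee_rot"]).as_matrix();T[:3,3]=s["ee_pos"]
        c["c2w"]=T@np.array(c["hand_eye"])
    else: c["c2w"]=np.linalg.inv(np.array(c["world_to_cam"]))
    return c
def rays(c,uv):
    uv=np.atleast_2d(uv).astype(float)
    K=np.array([[c["fx"],0,c["cx"]],[0,c["fy"],c["cy"]],[0,0,1]])
    p=cv2.undistortPoints(uv.reshape(-1,1,2),K,np.array([c["k1"],0,0,0.]),None,None,None).reshape(-1,2)
    d=np.c_[p[:,0],-p[:,1],-np.ones(len(p))]
    return c["c2w"][:3,3], d@c["c2w"][:3,:3].T
def onz(c,uv,z):
    o,d=rays(c,uv); return o+d*((z-o[2])/d[:,2])[:,None]
def cloud(c):
    # world xyz per pixel (nan without depth)
    v,u=np.mgrid[0:400,0:640]; o,d=rays(c,np.c_[u.ravel(),v.ravel()])
    z=c["depth"].reshape(-1,1); P=o+d*z; P[z[:,0]==0]=np.nan
    return P.reshape(400,640,3)
E
python3 - <<'E'
from h import *
for n in ("scene","side","wrist"):
    c=cam(n); cv2.imwrite(f"pics/{n}0.png",c["color"]); np.savez(f"{n}0.npz",**c)
    print(n,c["fx"],c["k1"],c["c2w"].round(3).tolist())
print(bot.state())
E
```

```text
pics
scene 440.43915821705883 -0.015947414108597492 [[-0.168, -0.777, 0.606, 1.398], [0.986, -0.133, 0.102, 0.243], [0.001, 0.615, 0.789, 1.251], [0.0, 0.0, 0.0, 1.0]]
side 477.5015124958038 -0.0759256038136805 [[-0.94, 0.24, -0.241, 0.138], [-0.34, -0.666, 0.664, 1.132], [-0.002, 0.706, 0.708, 1.252], [0.0, 0.0, 0.0, 1.0]]
wrist 321.1783956204127 0.017361132524228686 [[0.297, -0.925, -0.238, 0.112], [0.955, 0.287, 0.076, 0.593], [-0.002, -0.25, 0.968, 0.384], [0.0, 0.0, 0.0, 1.0]]
{'t': 0.15, 'joint_pos': array([ 1.18458477e+00,  1.30992289e-01,  1.48903541e+00, -8.59984819e-06,
        1.52301051e+00, -8.54030283e-02]), 'dq': array([ 9.39323505e-05, -9.17919823e-04, -3.23935033e-03,  8.17742133e-04,
       -1.91231724e-03, -1.15626117e-03]), 'tau': array([ 7.85927432e-05, -5.60470033e+01, -4.92338490e+01,  7.70228379e-02,
        3.03503999e-02, -1.07577634e-04]), 'ee_pos': array([0.17759018, 0.57264825, 0.21782223]), 'ee_rot': array([-3.14015164e+00, -1.14746504e-04,  2.84078446e+00]), 'ft_force': array([0.43972771, 0.67907781, 0.02279815]), 'torque': array([ 0.01124536, -0.05397988, -0.00830652]), 'grip_force': 0.0, 'gripper_width': 1.0002169255772808}
```

View pics/scene0.png

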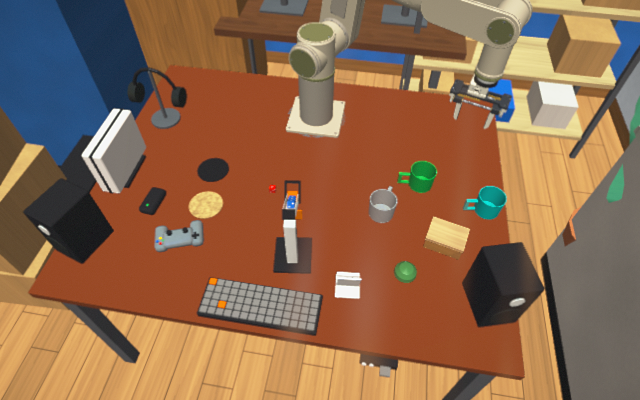

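View pics/side0.png

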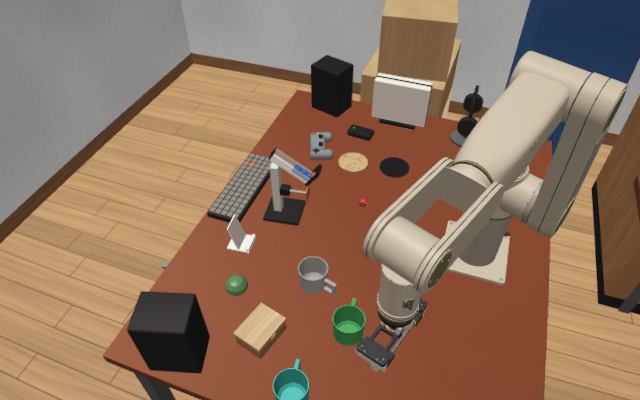

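The scene picture shows a steel grey cup at (382,206), with look-alikes in green (423,177) and turquoise (489,203). The cork coaster is at (206,205) and a black disc of the same shape at (213,169). The red die is at (272,188), the dispenser gate and paddle at about (291,197), and its base at (293,255). The grey cup and the tan disc fit the description. I'll confirm both in a crop and measure.

```bash
cat > m.py <<'E'
from h import *
from scipy.optimize import least_squares
def fitc(P):
    f=lambda q:np.hypot(P[:,0]-q[0],P[:,1]-q[1])-q[2]
    return least_squares(f,[*np.median(P,0)[:2],.045],loss="soft_l1",f_scale=.002).x
C={n:dict(np.load(f"{n}0.npz")) for n in ("scene","side")}
for n,c in C.items():
    P=cloud(c); hsv=cv2.cvtColor(c["color"],cv2.COLOR_BGR2HSV); H,S,V=[hsv[...,i].astype(int) for i in range(3)]
    b={"scene":dict(cup=(365,182,400,225),red=(262,180,281,196),cork=(185,188,226,221),disp=(272,178,318,274)),
       "side":dict(cup=(295,255,340,296),red=(356,196,370,209),cork=(335,150,372,174),disp=(262,146,325,225))}[n]
    box=lambda k:(slice(b[k][1],b[k][3]),slice(b[k][0],b[k][2]))
    q=P[box("cup")].reshape(-1,3); s=S[box("cup")].ravel()
    q=q[np.isfinite(q).all(1)&(s<90)]; r=q[(q[:,2]>.08)&(q[:,2]<.1)]
    f=fitc(r); print(n,"cup rim",f.round(4),"z",np.percentile(r[:,2],[5,50,95]).round(3))
    d=np.hypot(*(q[:,:2]-f[:2]).T); h=q[(d>.056)&(d<.095)&(q[:,2]>.045)&(q[:,2]<.085)]
    print("  handle",len(h),h.mean(0).round(4) if len(h) else "", "yaw of +x",np.degrees(np.arctan2(*(f[:2]-h[:,:2].mean(0))[::-1])).round(1) if len(h) else "", "z",np.percentile(h[:,2],[10,90]).round(3))
    def blob(k,m):
        B=np.zeros((400,640),bool);B[box(k)]=True; B&=m; v,u=np.nonzero(B); return np.c_[u,v],P[B]
    uv,p=blob("red",((H<8)|(H>172))&(S>190)&(V>150)); print("  red",len(uv),uv.mean(0).round(1),np.nanmedian(p,0).round(4),onz(c,uv.mean(0),.013).round(4))
    uv,p=blob("cork",(H>12)&(H<30)&(V>150)); print("  cork",len(uv),uv.mean(0).round(1),onz(c,uv.mean(0),.005).round(4),"z",np.nanmedian(p[:,2]).round(4), "extent",np.ptp(onz(c,uv,.005),axis=0).round(3))
    for k,m in dict(orange=(H>5)&(H<20)&(S>200)&(V>170),blue=(H>100)&(H<125)&(S>120)&(V>120),white=(S<40)&(V>150),black=(V<50)).items():
        uv,p=blob("disp",m); p=p[np.isfinite(p).all(1)&(p[:,2]>.01)] 
        if len(p): print("  ",k,len(p),"med",np.median(p,0).round(3),"p5",np.percentile(p,5,axis=0).round(3),"p95",np.percentile(p,95,axis=0).round(3))
    # desk base of dispenser
    uv,p=blob("disp",(V<60)); p=p[np.isfinite(p).all(1)&(p[:,2]<.04)&(p[:,2]>-.01)]
    if len(p)>20: print("   base",cv2.minAreaRect((p[:,:2]*1000).astype(np.float32)),np.median(p[:,2]).round(3))
a=cv2.resize(C["scene"]["color"][155:280,180:430],(800,400),interpolation=cv2.INTER_CUBIC)
b=cv2.resize(C["side"]["color"][145:225,230:390],(400,200),interpolation=cv2.INTER_CUBIC)
b2=cv2.resize(C["side"]["color"][220:300,260:360],(250,200),interpolation=cv2.INTER_CUBIC)
o=np.zeros((600,800,3),np.uint8);o[:400]=a;o[400:,:400]=b;o[400:,420:670]=b2;cv2.imwrite("pics/crop1.png",o)
E
python3 m.py
```

```text
scene cup rim [0.4675 0.3072 0.0442] z [0.08  0.087 0.092]
  handle 17 [0.394  0.3276 0.0652] yaw of +x -15.5 z [0.061 0.07 ]
  red 46 [271.7 188.1] [ 0.4273 -0.0914  0.0175] [[ 0.4222 -0.0918  0.013 ]]
  cork 755 [205.4 204.5] [[ 0.5291 -0.3093  0.005 ]] z 0.0051 extent [0.123 0.122 0.   ]
   orange 84 med [0.588 0.039 0.131] p5 [0.568 0.012 0.093] p95 [0.593 0.052 0.2  ]
   blue 73 med [0.629 0.031 0.217] p5 [0.592 0.021 0.2  ] p95 [0.64  0.042 0.226]
   white 495 med [0.713 0.044 0.157] p5 [0.666 0.029 0.034] p95 [0.717 0.058 0.221]
   black 156 med [0.701 0.013 0.017] p5 [ 0.632 -0.015  0.011] p95 [0.744 0.053 0.275]
   base ((686.970458984375, 6.366970062255859), (126.6541976928711, 51.149810791015625), 11.140287399291992) 0.013
side cup rim [0.4659 0.3123 0.044 ] z [0.081 0.086 0.092]
  handle 44 [0.3962 0.3321 0.062 ] yaw of +x -15.8 z [0.052 0.068]
  red 3 [364.3 201.3] [ 0.4146 -0.0889  0.0192] [[ 0.4171 -0.092   0.013 ]]
  cork 475 [352.6 161.5] [[ 0.5276 -0.3037  0.005 ]] z 0.0024 extent [0.122 0.122 0.   ]
   blue 67 med [0.608 0.034 0.211] p5 [0.583 0.022 0.191] p95 [0.629 0.041 0.225]
   white 335 med [0.665 0.054 0.223] p5 [ 0.608 -0.274  0.032] p95 [0.712 0.063 0.262]
   black 702 med [0.665 0.05  0.014] p5 [ 0.558 -0.041  0.01 ] p95 [0.739 0.098 0.223]
   base ((727.254638671875, -81.79180908203125), (181.23728942871094, 395.60009765625), 9.910776138305664) 0.012
```

View pics/crop1.png

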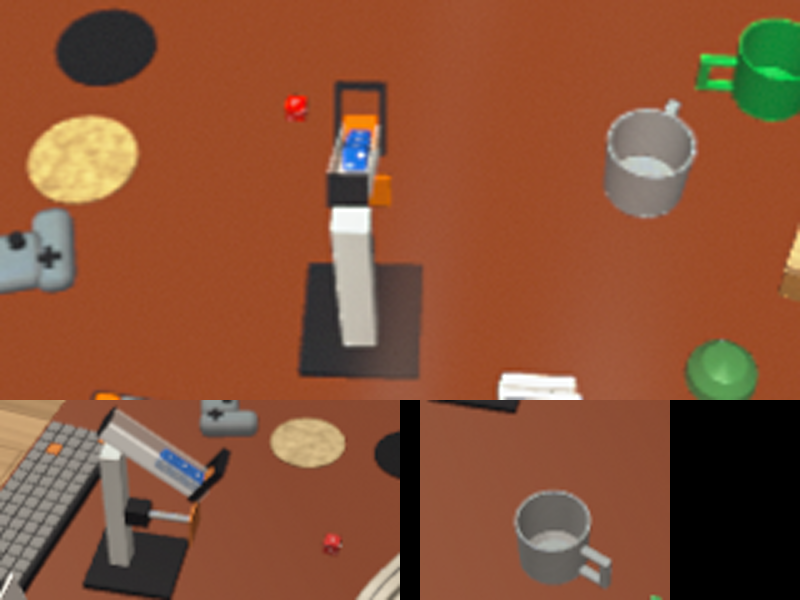

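The crop confirms the grey steel cup, its handle towards the upper right, and the tan speckled cork disc; the black disc is ruled out. The paddle, dice and gate can also be seen. I'll move above the handle with the fingers part open.

Emit:
{"api": "step_arm", "payload": {
  "increments": "-0.0276 -0.0168 0 0 0 0 -0.1; -0.0276 -0.0168 0 0 0 0 -0.1; -0.0276 -0.0168 0 0 0 0 -0.1; -0.0276 -0.0168 0 0 0 0 -0.1; -0.0276 -0.0168 0 0 0 0 -0.1"
}}

```text
t: 0.57
ee_pos: [0.2851, 0.4506, 0.2183]
ee_rot: [-3.141, -0.0, 2.841]
ft_force: [-0.3, 0.3, 0.4]
gripper_width: 0.693
grip_force: 0.0
```

Emit:
{"api": "step_arm", "payload": {
  "increments": "-0.0276 -0.0168 0 0 0 0 -0.1; -0.0276 -0.0168 0 0 0 0 -0.1; -0.0276 -0.0168 0 0 0 0 -0.1; -0.0276 -0.0168 0.0 0 0 0 -0.1; 0 0 0 0 0 0 -0.1"
}}

```text
t: 0.98
ee_pos: [0.3732, 0.3512, 0.2184]
ee_rot: [-3.14, 0.002, 2.837]
ft_force: [0.6, -0.0, -0.0]
gripper_width: 0.452
grip_force: 0.0
```

Run:
```python
from h import *
from m import fitc
c=cam("wrist"); cv2.imwrite("pics/w1.png",c["color"]); np.savez("w1.npz",**c)
s=bot.state();print(s["t"],s["ee_pos"],np.degrees(s["ee_rot"]),s["gripper_width"])
P=cloud(c); hsv=cv2.cvtColor(c["color"],cv2.COLOR_BGR2HSV)
g=(hsv[...,1]<70)&np.isfinite(P).all(2)&(np.hypot(P[...,0]-.467,P[...,1]-.31)<.11)
q=P[g]; r=q[(q[:,2]>.082)&(q[:,2]<.097)]; f=fitc(r);print("rim",f,np.median(r[:,2]),len(r))
d=np.hypot(*(q[:,:2]-f[:2]).T); h=q[(d>.055)&(d<.092)&(q[:,2]>.055)&(q[:,2]<.08)]
print(len(h),h.mean(0),np.median(h[:,2]),np.degrees(np.arctan2(*(f[:2]-h[:,:2].mean(0))[::-1])),d[(q[:,2]>.055)&(q[:,2]<.08)].max())
```

```text
scene cup rim [0.4675 0.3072 0.0442] z [0.08  0.087 0.092]
  handle 17 [0.394  0.3276 0.0652] yaw of +x -15.5 z [0.061 0.07 ]
  red 46 [271.7 188.1] [ 0.4273 -0.0914  0.0175] [[ 0.4222 -0.0918  0.013 ]]
  cork 755 [205.4 204.5] [[ 0.5291 -0.3093  0.005 ]] z 0.0051 extent [0.123 0.122 0.   ]
   orange 84 med [0.588 0.039 0.131] p5 [0.568 0.012 0.093] p95 [0.593 0.052 0.2  ]
   blue 73 med [0.629 0.031 0.217] p5 [0.592 0.021 0.2  ] p95 [0.64  0.042 0.226]
   white 495 med [0.713 0.044 0.157] p5 [0.666 0.029 0.034] p95 [0.717 0.058 0.221]
   black 156 med [0.701 0.013 0.017] p5 [ 0.632 -0.015  0.011] p95 [0.744 0.053 0.275]
   base ((686.970458984375, 6.366970062255859), (126.6541976928711, 51.149810791015625), 11.140287399291992) 0.013
side cup rim [0.4659 0.3123 0.044 ] z [0.081 0.086 0.092]
  handle 44 [0.3962 0.3321 0.062 ] yaw of +x -15.8 z [0.052 0.068]
  red 3 [364.3 201.3] [ 0.4146 -0.0889  0.0192] [[ 0.4171 -0.092   0.013 ]]
  cork 475 [352.6 161.5] [[ 0.5276 -0.3037  0.005 ]] z 0.0024 extent [0.122 0.122 0.   ]
   blue 67 med [0.608 0.034 0.211] p5 [0.583 0.022 0.191] p95 [0.629 0.041 0.225]
   white 335 med [0.665 0.054 0.223] p5 [ 0.608 -0.274  0.032] p95 [0.712 0.063 0.262]
   black 702 med [0.665 0.05  0.014] p5 [ 0.558 -0.041  0.01 ] p95 [0.739 0.098 0.223]
   base ((727.254638671875, -81.79180908203125), (181.23728942871094, 395.60009765625), 9.910776138305664) 0.012
1.0333 [0.37172437 0.35301422 0.21839561] [-1.79964525e+02  1.18184905e-02  1.62526689e+02] 0.45413463087647493
rim [0.46511928 0.30967469 0.043973  ] 0.0888887007025774 750
335 [0.39735059 0.32861062 0.06702591] 0.06773808159330713 -15.6114284956001 0.08303158857794302
```

View pics/w1.png

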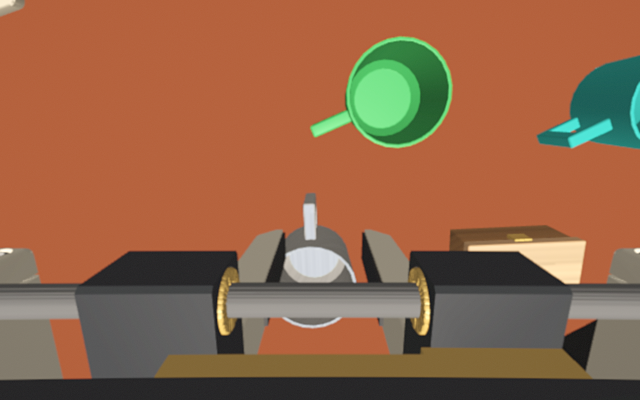

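The wrist view shows the grey cup at (318,275) with its handle at (310,205) upwards, towards the robot. The green cup is clear of the finger line at (400,92). I'll descend on the grip bar and close.

Emit:
{"api": "step_arm", "payload": {
  "increments": "-0.0125 -0.008 0 0 0 -1 -0.1; -0.0115 -0.0075 0 0 0 -0.9 -0.1; 0 0 0.03 0 0 0 -0.1; 0 0 0.035 0 0 0 -0.1; 0 0 0.035 0 0 0 -0.1"
}}

```text
t: 1.45
ee_pos: [0.3888, 0.3345, 0.1184]
ee_rot: [3.139, 0.001, 2.874]
ft_force: [-0.4, 0.4, -1.0]
gripper_width: 0.45
grip_force: 0.0
```

Emit:
{"api": "step_arm", "payload": {
  "increments": "0 0 0.035 0 0 0 -0.1; 0 0 0.03 0 0 0 -0.1; 0 0 0.02 0 0 0 -0.1; 0 0 0.007 0 0 0 -0.1; 0 0 0 0 0 0 -0.1"
}}

```text
t: 1.87
ee_pos: [0.3864, 0.3328, 0.0244]
ee_rot: [-3.138, -0.003, 2.875]
ft_force: [0.3, -0.1, -0.8]
gripper_width: 0.45
grip_force: 0.0
```

Emit:
{"api": "step_arm", "payload": {
  "increments": "0 0 0 0 0 0 -0.5; 0 0 0 0 0 0 -1; 0 0 0 0 0 0 -1; 0 0 0 0 0 0 -1; 0 0 0 0 0 0 -1",
  "force": 40
}}

```text
t: 2.28
ee_pos: [0.3895, 0.3338, 0.0278]
ee_rot: [3.14, 0.001, 2.874]
ft_force: [0.5, 0.3, -0.2]
gripper_width: 0.141
grip_force: 0.1
```

Emit:
{"api": "step_arm", "payload": {
  "increments": "0 0 0 0 0 0 -1; 0 0 0 0 0 0 -1; 0 0 -0.01 0 0 0 -1; 0 0 -0.025 0 0 0 -1; 0 0 -0.035 0 0 0 -1",
  "force": 40
}}

```text
t: 2.7
ee_pos: [0.386, 0.3314, 0.0944]
ee_rot: [-3.136, -0.005, 2.874]
ft_force: [0.6, 1.1, -2.0]
gripper_width: 0.128
grip_force: 39.8
```

Run:
```python
from h import *
for n,b in (("scene",(265,228,320,276)),("side",(255,190,310,226))):
    c=dict(np.load(f"{n}0.npz")); V=c["color"].max(2); P=cloud(c)
    m=np.zeros((400,640),np.uint8); m[b[1]:b[3],b[0]:b[2]]=(V[b[1]:b[3],b[0]:b[2]]<70)
    cnt=max(cv2.findContours(m,0,cv2.CHAIN_APPROX_NONE)[0],key=cv2.contourArea)[:,0]
    w=onz(c,cnt,.012)[:,:2]; r=cv2.minAreaRect((w*1000).astype(np.float32)); print(n,"base",r, cv2.boundingRect(cnt))
    # orange things by component
    hsv=cv2.cvtColor(c["color"],cv2.COLOR_BGR2HSV); H,S,Vv=[hsv[...,i] for i in range(3)]
    b={"scene":(275,175,312,225),"side":(290,160,325,205)}[n]
    m=np.zeros((400,640),np.uint8); sl=(slice(b[1],b[3]),slice(b[0],b[2])); m[sl]=((H>4)&(H<20)&(S>190)&(Vv>150))[sl]
    k,l,st,ce=cv2.connectedComponentsWithStats(m)
    for i in range(1,k):
        if st[i,4]>6: p=P[l==i]; p=p[np.isfinite(p).all(1)]; print("  orange",st[i],ce[i].round(1),np.median(p,0).round(4),p.min(0).round(3),p.max(0).round(3))
    m[:]=0; m[sl]=((H>100)&(H<128)&(S>110))[sl]; q=P[m>0]; q=q[np.isfinite(q).all(1)]
    q=q[q[:,2]>.17]; u=np.linalg.svd(q-np.median(q,0))[2][0]; print("  blue",len(q),np.median(q,0).round(4),"axis",u.round(3), "yaw",np.degrees(np.arctan(u[1]/u[0])).round(1))
    v,uu=np.nonzero(m); o=np.abs(P[...,2]-.2)<.09
    wh=(S<60)&(Vv>140)&(P[...,2]>.15)&(P[...,0]<.75)&(P[...,0]>.55)&(np.abs(P[...,1]-.04)<.06); q=P[wh]
    u=np.linalg.svd(q-q.mean(0),full_matrices=False)[2][0]; print("  chute",len(q),q.mean(0).round(4),u.round(3),"yaw",np.degrees(np.arctan(u[1]/u[0])).round(1))
```

```text
scene base ((687.17626953125, 12.170639038085938), (127.74536895751953, 60.8973388671875), 9.707320213317871) (274, 238, 20, 35)
  orange [275 175  29  50 267] [281.7 194.7] [ 4.306e-01 -5.390e-02 -1.000e-04] [ 0.328 -0.098 -0.008] [0.567 0.009 0.007]
  orange [287 184  11  12  80] [292.3 190.1] [ 4.179e-01 -1.000e-04  3.600e-03] [ 0.378 -0.039 -0.005] [0.579 0.036 0.202]
  orange [295 209   8  11  64] [299.3 214.2] [0.5901 0.0425 0.1015] [ 0.487  0.019 -0.008] [0.595 0.053 0.138]
  blue 77 [0.6291 0.0315 0.2174] axis [0.921 0.136 0.365] yaw 8.4
  chute 283 [0.6973 0.0423 0.2016] [ 0.85   0.111 -0.514] yaw 7.4
side base ((678.3082885742188, 46.58491134643555), (127.28491973876953, 124.56233215332031), 8.277085304260254) (263, 198, 42, 27)
  blue 71 [0.6078 0.0339 0.2109] axis [-0.819 -0.089 -0.567] yaw 6.2
  chute 472 [0.6626 0.0445 0.2264] [-0.859 -0.059 -0.508] yaw 3.9
```

Emit:
{"api": "step_arm", "payload": {
  "increments": "-0.004 -0.016 0 0 0 0 -1; -0.0083 -0.032 0 0 0 0 -1; -0.0083 -0.032 0 0 0 0 -1; -0.0083 -0.032 0 0 0 0 -1; -0.0083 -0.032 0 0 0 0 -1"
}}

```text
t: 3.12
ee_pos: [0.386, 0.1833, 0.097]
ee_rot: [3.142, -0.0, 2.875]
ft_force: [1.2, -1.6, -1.5]
gripper_width: 0.129
grip_force: 39.9
```

Emit:
{"api": "step_arm", "payload": {
  "increments": "-0.0083 -0.032 0 0 0 0 -1; -0.0083 -0.032 0 0 0 0 -1; -0.0083 -0.032 0 0 0 0 -1; -0.0083 -0.032 0 0 0 0 -1; -0.0083 -0.032 0 0 0 0 -1"
}}

```text
t: 3.53
ee_pos: [0.3837, 0.0179, 0.0971]
ee_rot: [3.141, 0.0, 2.874]
ft_force: [0.7, 0.0, -2.0]
gripper_width: 0.121
grip_force: 39.9
```

Emit:
{"api": "step_arm", "payload": {
  "increments": "-0.004 -0.016 0 0 0 -3 -1; 0 0 0 0 0 -6 -1; 0 0 0 0 0 -6 -1; 0 0 0 0 0 -6 -1; 0 0 0 0 0 -3 -1"
}}

```text
t: 3.95
ee_pos: [0.3836, 0.0026, 0.097]
ee_rot: [3.141, -0.0, -2.985]
ft_force: [-0.5, -0.7, -2.4]
gripper_width: 0.129
grip_force: 39.9
```

Run:
```python
from h import *
c=cam("wrist"); cv2.imwrite("pics/w2.png",c["color"]); np.savez("w2.npz",**c)
for n in("scene","side"): np.savez(n+"1.npz",**cam(n))
s=bot.state();print(s["t"],s["ee_pos"],np.degrees(s["ee_rot"]),s["gripper_width"],s["grip_force"])
```

```text
4.1 [0.38368528 0.00281712 0.09685951] [ 1.79996430e+02 -2.71600903e-03 -1.71438722e+02] 0.12906811283018202 39.872785806655884
```

View pics/w2.png

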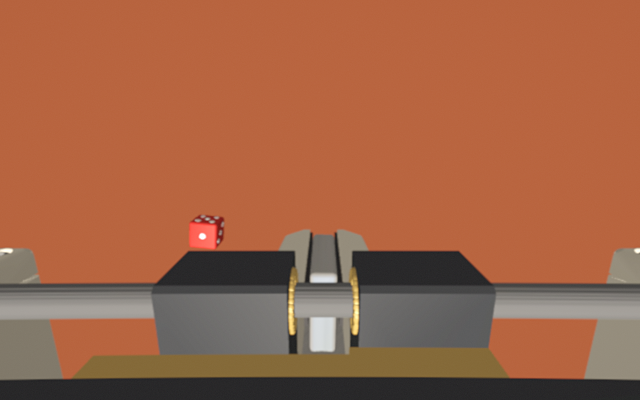

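The wrist view shows the handle held between the fingers at (322,270) and the red die at (206,232); the dispenser is out of its view. I'll use enlarged fixed-camera views instead.

Run:
```python
from h import *
a=np.load("scene1.npz")["color"][165:240,255:345]; b=np.load("side1.npz")["color"][145:225,255:355]
o=np.zeros((600,800,3),np.uint8)
a=cv2.resize(a,(396,330),interpolation=cv2.INTER_CUBIC); b=cv2.resize(b,(400,320),interpolation=cv2.INTER_CUBIC)
b0=cv2.resize(np.load("side0.npz")["color"][150:205,280:335],(260,260),interpolation=cv2.INTER_CUBIC)
a0=cv2.resize(np.load("scene0.npz")["color"][170:225,270:325],(260,260),interpolation=cv2.INTER_CUBIC)
o[:330,:396]=a;o[:320,400:]=b;o[335:595,:260]=a0;o[335:595,400:660]=b0
cv2.imwrite("pics/crop2.png",o)
```

```text
(no output)
```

View pics/crop2.png

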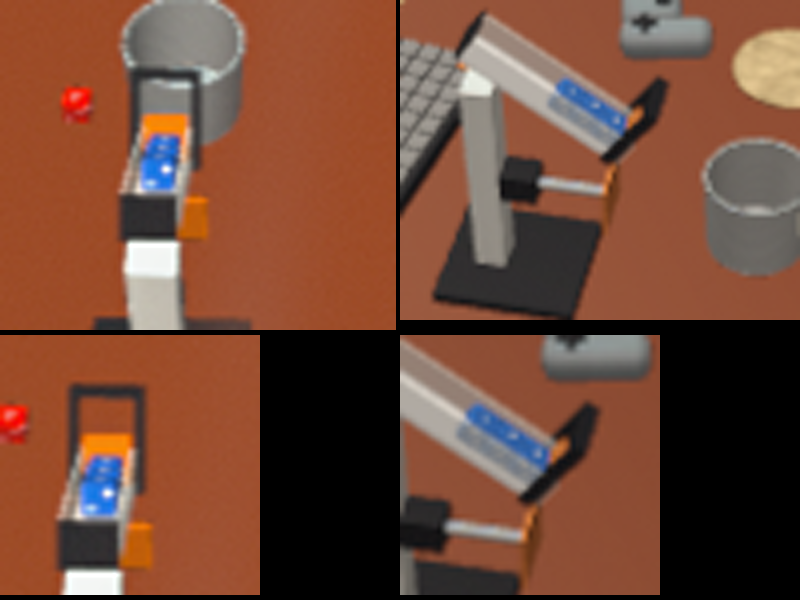

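The crops show the side-view paddle edge-on at about (307.5,194), the gate frame leaning out to its top at (320,166), and the cup clear in front of the dispenser. I'll compute the paddle and frame positions.

Run:
```python
from h import *
S=dict(np.load("side0.npz")); A=dict(np.load("scene0.npz"))
hsv=cv2.cvtColor(S["color"],cv2.COLOR_BGR2HSV).astype(int); m=(hsv[...,0]<18)&(hsv[...,0]>7)&(hsv[...,1]>190)
v,u=np.nonzero(m[183:207,298:316]); print("side mask",len(u),u.min()+298,u.max()+298,v.min()+183,v.max()+183)
for w in S["color"][184:206,303:312,2::-2].sum(0)[:0]: pass
ce=np.array([u.mean()+298,v.mean()+183]) if len(u) else np.array([307.5,193.8]); print(ce,"face@.11",onz(S,ce,.11),onz(S,[307.5,193.8],.11))
def tri(p,q):
    o1,d1=rays(A,p);o2,d2=rays(S,q);d1=d1[0];d2=d2[0]
    t=np.linalg.lstsq(np.c_[d1,-d2],o2-o1,rcond=None)[0]; a=o1+d1*t[0];b=o2+d2*t[1]; return ((a+b)/2).round(4),np.linalg.norm(a-b).round(4)
print("frame top",onz(A,[[286,181.4],[299,181.4]],.225).round(4),onz(S,[320,166],.225).round(4))
print("paddle +y corners scene, z .135/.085",onz(A,[302,209.8],.135).round(4),onz(A,[302,218.9],.085).round(4))
# gate and dice rays on chute plane, cup check
for n in("scene","side"):
    c=dict(np.load(n+"1.npz"));P=cloud(c);h=cv2.cvtColor(c["color"],cv2.COLOR_BGR2HSV)
    g=(h[...,1]<80)&(np.hypot(P[...,0]-.46,P[...,1]-.014)<.06)&(P[...,2]>.147)&(P[...,2]<.17)
    from scipy.optimize import least_squares
    q=P[g]; f=least_squares(lambda x:np.hypot(q[:,0]-x[0],q[:,1]-x[1])-.0445,[.46,.014],loss="soft_l1",f_scale=.002).x; print(n,"held cup",f.round(4),np.percentile(q[:,2],[50,95]).round(4),len(q))
    d=(h[...,2]<45)&(np.hypot(P[...,0]-.56,P[...,1]-.03)<.06)&(P[...,2]>.15); q=P[d]; print("  frame",len(q),q[q[:,2]>.215].mean(0).round(4) if len(q) else "",q.min(0).round(3),q.max(0).round(3))
s=bot.state(); print(s["ee_pos"])
```

```text
side mask 21 306 308 188 200
[307.04761905 193.76190476] face@.11 [[0.5915434  0.03504253 0.11      ]] [[0.59000714 0.03469166 0.11      ]]
frame top [[0.556  0.0024 0.225 ]
 [0.5493 0.0415 0.225 ]] [[0.5533 0.008  0.225 ]]
paddle +y corners scene, z .135/.085 [[0.5886 0.0559 0.135 ]] [[0.5884 0.0545 0.085 ]]
scene held cup [0.4647 0.0121] [0.1542 0.1608] 158Traceback (most recent call last):
  File "<stdin>", line 18, in <module>
    return umr_minimum(a, axis, None, out, keepdims, initial, where)
ValueError: zero-size array to reduction operation minimum which has no identity
```

Emit:
{"api": "step_arm", "payload": {
  "increments": "-0.005 -0.0005 0.0045 0 0 0 -1; -0.015 -0.0005 0.005 0 0 0 -1; -0.02 -0.0005 0.005 0 0 0 -1; -0.02 -0.0005 0 0 0 0 -1; -0.012 0 0 0 0 0 -1"
}}

```text
t: 4.52
ee_pos: [0.4569, 0.012, 0.0815]
ee_rot: [3.142, 0.0, -2.992]
ft_force: [-0.0, -0.0, -1.7]
gripper_width: 0.124
grip_force: 39.9
```

Emit:
{"api": "step_arm", "payload": {
  "increments": "-0.004 0 0 0 0 0 -1; 0 0 0 0 0 0 -1; 0 0 0 0 0 0 -1; 0 0 0 0 0 0 -1; 0 0 0 0 0 0 -1"
}}

```text
t: 4.93
ee_pos: [0.4586, 0.0122, 0.082]
ee_rot: [3.142, -0.0, -2.991]
ft_force: [-0.3, 0.1, -3.3]
gripper_width: 0.131
grip_force: 39.9
```

Run:
```python
from h import *
o=[]
for n,b in(("scene",(265,170,345,230)),("side",(265,150,345,210))):
    c=cam(n); np.savez(n+"2.npz",**c); o.append(cv2.resize(c["color"][b[1]:b[3],b[0]:b[2]],(400,300),interpolation=cv2.INTER_CUBIC))
cv2.imwrite("pics/crop3.png",np.hstack(o)); s=bot.state(); print(s["ee_pos"],s["ft_force"])
```

```text
[0.45891791 0.01223575 0.08222013] [-0.33651735  0.34362018 -1.81576799]
```

View pics/crop3.png

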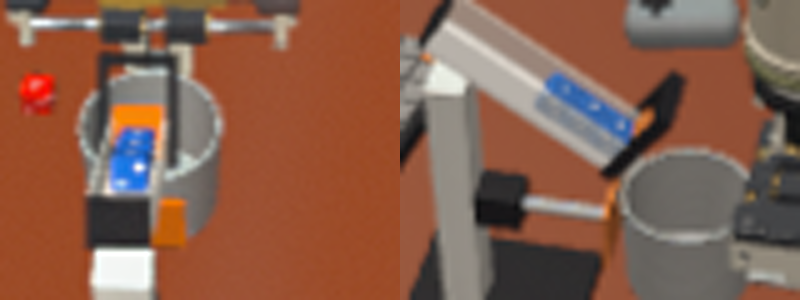

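The crop shows the cup rim at (150,130) in the scene half, centred under the chute, and just short of the paddle in the side half. Now I'll push.

Emit:
{"api": "step_arm", "payload": {
  "increments": "-0.007 0 0 0 0 0 -1; -0.008 0 0 0 0 0 -1; -0.007 0 0 0 0 0 -1; 0 0 0 0 0 0 -1; 0 0 0 0 0 0 -1"
}}

```text
t: 5.45
ee_pos: [0.4809, 0.0155, 0.0817]
ee_rot: [-3.142, -0.002, -2.99]
ft_force: [-6.5, -1.9, -0.1]
gripper_width: 0.129
grip_force: 40.0
```

Emit:
{"api": "step_arm", "payload": {
  "increments": "0 0 0 0 0 0 -1; 0 0 0 0 0 0 -1; 0 0 0 0 0 0 -1; 0 0 0 0 0 0 -1; 0 0 0 0 0 0 -1"
}}

```text
t: 5.87
ee_pos: [0.4805, 0.0154, 0.0816]
ee_rot: [-3.142, -0.003, -2.991]
ft_force: [-5.9, -3.0, -0.4]
gripper_width: 0.126
grip_force: 40.0
```

```bash
cat > look.py <<'E'
from h import *
import sys
o=[]
for n,b in(("scene",(265,170,345,230)),("side",(265,150,345,210))):
    c=cam(n); np.savez(n+"3.npz",**c); q=c["color"][b[1]:b[3],b[0]:b[2]]; h=cv2.cvtColor(q,cv2.COLOR_BGR2HSV)
    m=(h[...,0]>100)&(h[...,0]<128)&(h[...,1]>110); v,u=np.nonzero(m); print(n,"blue",m.sum(),u.mean()+b[0] if len(u) else 0,v.mean()+b[1] if len(v) else 0)
    o.append(cv2.resize(q,(400,300),interpolation=cv2.INTER_CUBIC))
cv2.imwrite(sys.argv[1],np.hstack(o)); s=bot.state(); print(s["t"],s["ee_pos"],s["ft_force"])
E
python3 look.py pics/crop4.png
```

```text
scene blue 30 294.53333333333336 199.76666666666665
side blue 9 322.44444444444446 192.88888888888889
5.9667 [0.48046964 0.01543613 0.08160826] [-7.44714896 -1.08492323 -0.54570629]
```

Emit:
{"api": "step_arm", "payload": {
  "increments": "0 0 0 0 0 0 -1; 0 0 0 0 0 0 -1; 0 0 0 0 0 0 -1; 0 0 0 0 0 0 -1; 0 0 0 0 0 0 -1"
}}

```text
t: 6.38
ee_pos: [0.4805, 0.0154, 0.0816]
ee_rot: [3.142, -0.002, -2.991]
ft_force: [-6.6, -1.8, -0.6]
gripper_width: 0.126
grip_force: 40.0
```

Emit:
{"api": "step_arm", "payload": {
  "increments": "0 0 0 0 0 0 -1; 0 0 0 0 0 0 -1; 0 0 0 0 0 0 -1; 0 0 0 0 0 0 -1; 0 0 0 0 0 0 -1"
}}

```text
t: 6.8
ee_pos: [0.4804, 0.0155, 0.0816]
ee_rot: [3.142, -0.003, -2.991]
ft_force: [-7.0, -1.1, 0.1]
gripper_width: 0.128
grip_force: 40.0
```

```bash
python3 look.py pics/crop4.png
```

```text
scene blue 30 294.53333333333336 199.76666666666665
side blue 9 322.44444444444446 192.88888888888889
6.9 [0.48049348 0.01544075 0.0816173 ] [-6.72827636 -1.34062537  0.48664685]
```

View pics/crop4.png

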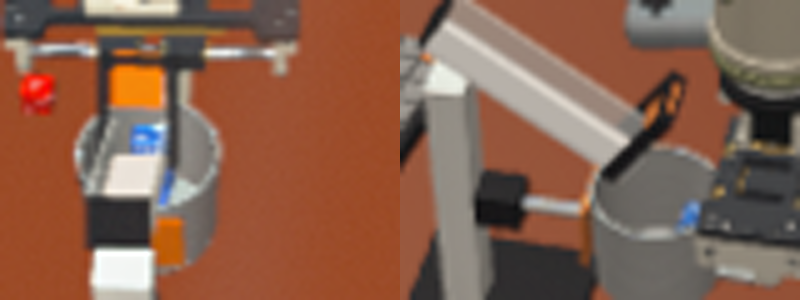

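The chute is empty, the gate is up, and blue dice show in the cup at (148,140) and (165,188). I'll withdraw slowly, check the count, then go to the coaster.

Emit:
{"api": "step_arm", "payload": {
  "increments": "0.006 0 0 0 0 0 -1; 0.014 0 0 0 0 0 -1; 0.02 0 0 0 0 0 -1; 0.02 0 0 0 0 0 -1; 0.02 0 0 0 0 0 -1"
}}

```text
t: 7.32
ee_pos: [0.4017, 0.0036, 0.0822]
ee_rot: [-3.142, 0.001, -2.99]
ft_force: [0.1, -0.8, -1.3]
gripper_width: 0.124
grip_force: 39.9
```

Emit:
{"api": "step_arm", "payload": {
  "increments": "0.014 0 0 0 0 0 -1; 0.006 0 0 0 0 3 -1; 0 0 0 0 0 6 -1; 0 0 0 0 0 6 -1; 0 0 0 0 0 5 -1"
}}

```text
t: 7.73
ee_pos: [0.3828, 0.0005, 0.0826]
ee_rot: [3.141, 0.002, 2.938]
ft_force: [-0.1, 0.1, -2.9]
gripper_width: 0.128
grip_force: 39.9
```

Emit:
{"api": "step_arm", "payload": {
  "increments": "-0.006 -0.013 0 0 0 0 -1; -0.0126 -0.0272 0 0 0 0 -1; -0.0126 -0.0272 0 0 0 0 -1; -0.0126 -0.0272 0 0 0 0 -1; -0.0126 -0.0272 0 0 0 0 -1"
}}

```text
t: 8.15
ee_pos: [0.4144, -0.1315, 0.0825]
ee_rot: [-3.141, 0.002, 2.944]
ft_force: [0.8, 0.2, -2.2]
gripper_width: 0.125
grip_force: 39.9
```

Emit:
{"api": "step_arm", "payload": {
  "increments": "-0.0126 -0.0272 0 0 0 0 -1; -0.0126 -0.0272 0 0 0 0 -1; -0.0126 -0.0272 0 0 0 0 -1; -0.0126 -0.0272 0 0 0 0 -1; -0.0126 -0.0272 0 0 0 0 -1"
}}

```text
t: 8.57
ee_pos: [0.4493, -0.2776, 0.0822]
ee_rot: [-3.141, 0.001, 2.944]
ft_force: [0.1, -0.6, -1.6]
gripper_width: 0.129
grip_force: 39.9
```

Emit:
{"api": "step_arm", "payload": {
  "increments": "-0.006 -0.0135 0 0 0 0 -1; 0 0 0 0 0 0 -1; 0 0 0 0 0 0 -1; 0 0 0 0 0 0 -1; 0 0 0 0 0 0 -1"
}}

```text
t: 8.98
ee_pos: [0.4518, -0.2891, 0.082]
ee_rot: [3.141, -0.0, 2.945]
ft_force: [-0.3, -0.1, -2.8]
gripper_width: 0.124
grip_force: 39.9
```

```bash
cat > cup.py <<'E'
from h import *
from scipy.optimize import least_squares
import sys
s=bot.state(); print(s["t"],s["ee_pos"],np.degrees(s["ee_rot"]).round(2),s["ft_force"])
zr=float(sys.argv[1]); x0=[.5285,-.3065]; o=[]
for n,b in(("scene",(165,165,265,240)),("side",(305,120,405,195))):
    c=cam(n);np.savez(n+"4.npz",**c);P=cloud(c);h=cv2.cvtColor(c["color"],cv2.COLOR_BGR2HSV)
    g=(h[...,1]<80)&(np.hypot(P[...,0]-x0[0],P[...,1]-x0[1])<.07)&(np.abs(P[...,2]-zr)<.009); q=P[g]
    f=least_squares(lambda x:np.hypot(q[:,0]-x[0],q[:,1]-x[1])-.0445,x0,loss="soft_l1",f_scale=.002).x
    m=(h[...,0]>100)&(h[...,0]<128)&(h[...,1]>110)&(np.hypot(P[...,0]-x0[0],P[...,1]-x0[1])<.08)
    print(n,"cup",f.round(4),len(q),np.median(q[:,2]).round(4),"blue px",m.sum())
    o.append(cv2.resize(c["color"][b[1]:b[3],b[0]:b[2]],(400,300),interpolation=cv2.INTER_CUBIC))
cv2.imwrite(sys.argv[2],np.hstack(o))
E
python3 cup.py .145 pics/crop5.png
```

```text
8.9833 [ 0.45176344 -0.28911198  0.08195334] [ 1.7998e+02 -2.0000e-02  1.6871e+02] [-0.28806215 -0.13832063 -2.77592378]
scene cup [ 0.5322 -0.307 ] 133 0.1419 blue px 43
side cup [ 0.5302 -0.3021] 62 0.1394 blue px 0
```

View pics/crop5.png

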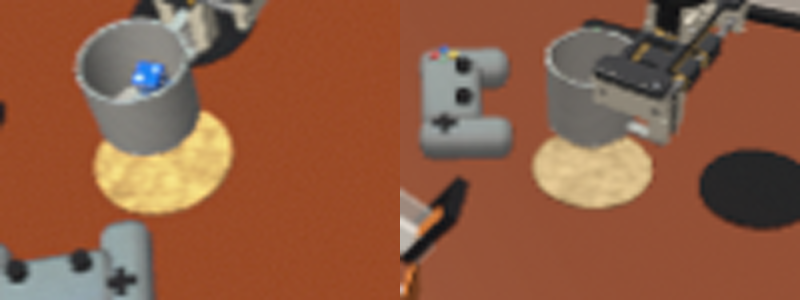

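The crop shows the cup above the cork disc, with dice at (148,75) in it. It is about 3 mm off in x and 2 mm in y, so I'll correct that and lower it.

Emit:
{"api": "step_arm", "payload": {
  "increments": "0.0025 -0.0025 0.005 0 0 0 -1; 0 0 0.015 0 0 0 -1; 0 0 0.015 0 0 0 -1; 0 0 0.009 0 0 0 -1; 0 0 0.003 0 0 0 -1"
}}

```text
t: 9.5
ee_pos: [0.4475, -0.2909, 0.033]
ee_rot: [3.14, -0.003, 2.944]
ft_force: [-3.3, 1.4, 3.0]
gripper_width: 0.128
grip_force: 40.0
```

Emit:
{"api": "step_arm", "payload": {
  "increments": "0 0 0.001 0 0 0 -1; 0 0 0 0 0 0 -1; 0 0 0.001 0 0 0 -1; 0 0 0 0 0 0 -1; 0 0 0 0 0 0 -1"
}}

```text
t: 9.92
ee_pos: [0.4492, -0.2924, 0.0337]
ee_rot: [-3.141, 0.001, 2.944]
ft_force: [-0.5, 0.5, -2.0]
gripper_width: 0.125
grip_force: 39.9
```

```bash
python3 cup.py .095 pics/crop6.png
```

```text
9.9167 [ 0.44923481 -0.29237181  0.03371869] [-1.7997e+02  5.0000e-02  1.6866e+02] [-0.48358366  0.50426295 -2.01628119]
scene cup [ 0.5294 -0.3103] 152 0.0932 blue px 42
side cup [ 0.5266 -0.3057] 65 0.0907 blue px 0
```

Emit:
{"api": "step_arm", "payload": {
  "increments": "0 0 0.0005 0 0 0 -1; 0 0 0.0005 0 0 0 -1; 0 0 0 0 0 0 -1; 0 0 0 0 0 0 -1; 0 0 0 0 0 0 -1"
}}

```text
t: 10.43
ee_pos: [0.4491, -0.2923, 0.0328]
ee_rot: [-3.141, 0.001, 2.944]
ft_force: [-3.6, 2.2, 6.4]
gripper_width: 0.126
grip_force: 40.0
```

Emit:
{"api": "step_arm", "payload": {
  "increments": "0 0 0.0005 0 0 0 -1; 0 0 0.0005 0 0 0 -1; 0 0 0 0 0 0 -1; 0 0 0 0 0 0 -1; 0 0 0 0 0 0 -1"
}}

```text
t: 10.85
ee_pos: [0.4492, -0.2927, 0.0326]
ee_rot: [-3.141, 0.001, 2.944]
ft_force: [-6.6, 3.0, 13.1]
gripper_width: 0.129
grip_force: 40.0
```

Emit:
{"api": "step_arm", "payload": {
  "increments": "0 0 -0.001 0 0 0 -1; 0 0 0 0 0 0 -0.6; 0 0 0 0 0 0 -0.2; 0 0 0 0 0 0 -0.1; 0 0 0 0 0 0 -0.1"
}}

```text
t: 11.27
ee_pos: [0.4488, -0.292, 0.0319]
ee_rot: [3.141, -0.0, 2.944]
ft_force: [-0.8, -0.0, 1.0]
gripper_width: 0.361
grip_force: 0.0
```

Emit:
{"api": "step_arm", "payload": {
  "increments": "0 0 0 0 0 0 -0.1; 0 0 -0.01 0 0 0 -0.1; 0 0 -0.02 0 0 0 -0.1; 0 0 -0.035 0 0 0 -0.1; 0 0 -0.035 0 0 0 -0.1"
}}

```text
t: 11.68
ee_pos: [0.4478, -0.2912, 0.1326]
ee_rot: [3.14, -0.003, 2.944]
ft_force: [0.5, -1.1, 1.2]
gripper_width: 0.451
grip_force: 0.0
```

Emit:
{"api": "step_arm", "payload": {
  "increments": "0 0 -0.035 0 0 0 -0.1; 0 0 -0.035 0 0 0 -0.1; 0 0 -0.025 0 0 0 -0.1; 0 0 0 0 0 0 -0.1; 0 0 0 0 0 0 -0.1"
}}

```text
t: 12.1
ee_pos: [0.4499, -0.2929, 0.2302]
ee_rot: [-3.139, 0.005, 2.944]
ft_force: [-0.3, 0.9, -0.3]
gripper_width: 0.447
grip_force: 0.0
```

```bash
python3 cup.py .095 pics/crop6.png
python3 - <<'E'
from h import *
c=dict(np.load("w2.npz")); h=cv2.cvtColor(c["color"],cv2.COLOR_BGR2HSV); 
m=(((h[...,0]<6)|(h[...,0]>174))&(h[...,1]>180)).astype(np.uint8); m[:,:150]=0;m[:,260:]=0
m=cv2.morphologyEx(m,cv2.MORPH_CLOSE,np.ones((5,5))); P=cloud(c)
q=P[(m>0)]; t=q[np.abs(q[:,2]-.022)<.004]; print(m.sum(),len(t),t.mean(0),cv2.minAreaRect((t[:,:2]*1000).astype(np.float32)))
v,u=np.nonzero(m); print(onz(c,[u.mean(),v.mean()],.014))
for n in("scene","side"):
    c=dict(np.load(n+"4.npz")); h=cv2.cvtColor(c["color"],cv2.COLOR_BGR2HSV); m=((h[...,0]>100)&(h[...,0]<128)&(h[...,1]>150)&(h[...,2]>100)).astype(np.uint8)
    P=cloud(c); m&=(P[...,0]>.2)&(P[...,0]<.9)&(np.abs(P[...,1])<.6)
    k,l,st,ce=cv2.connectedComponentsWithStats(m); print(n,"blue comps",[(st[i,4],ce[i].round()) for i in range(1,k) if st[i,4]>3])
E
```

```text
12.1 [ 0.44994933 -0.29289422  0.2302043 ] [-179.87    0.26  168.67] [-0.28295432  0.92326115 -0.33862778]
scene cup [ 0.5297 -0.3103] 139 0.092 blue px 43
side cup [ 0.528  -0.3047] 93 0.0906 blue px 0
407 209 [ 0.41797515 -0.08896501  0.0207379 ] ((421.27691650390625, -89.02072143554688), (22.64518928527832, 22.020660400390625), 3.920344829559326)
[[ 0.41761376 -0.08756076  0.014     ]]
scene blue comps [(np.int32(26), array([204., 192.]))]
side blue comps []
```

Emit:
{"api": "step_arm", "payload": {
  "increments": "0.0114 0.0322 0 0 0 0 0.1; 0.0114 0.0322 0 0 0 0 0.1; 0.0114 0.0322 0 0 0 0 0.1; 0.0114 0.0322 0 0 0 0 0.1; 0.0114 0.0322 0 0 0 0 0.1"
}}

```text
t: 12.62
ee_pos: [0.423, -0.1212, 0.225]
ee_rot: [3.141, -0.004, 2.943]
ft_force: [0.8, -0.1, 0.2]
gripper_width: 0.551
grip_force: 0.0
```

Emit:
{"api": "step_arm", "payload": {
  "increments": "0.0113 0.0323 0 0 0 -3 0.1; 0 0 0.02 0 0 -6 0.1; 0 0 0.03 0 0 -6.3 0.1; 0 0 0.03 0 0 0 0.1; 0 0 0 0 0 0 0.1"
}}

```text
t: 13.03
ee_pos: [0.415, -0.0871, 0.1396]
ee_rot: [3.137, -0.011, -3.071]
ft_force: [-1.6, 0.5, 0.1]
gripper_width: 0.553
grip_force: 0.0
```

Run:
```python
from h import *
c=cam("wrist"); cv2.imwrite("pics/w3.png",c["color"]); np.savez("w3.npz",**c); s=bot.state(); print(s["t"],s["ee_pos"],np.degrees(s["ee_rot"]))
h=cv2.cvtColor(c["color"],cv2.COLOR_BGR2HSV); m=(((h[...,0]<6)|(h[...,0]>174))&(h[...,1]>180)).astype(np.uint8)
k,l,st,ce=cv2.connectedComponentsWithStats(cv2.morphologyEx(m,cv2.MORPH_CLOSE,np.ones((5,5)))); P=cloud(c)
for i in range(1,k):
    if st[i,4]>60:
        q=P[l==i]; t=q[np.abs(q[:,2]-.022)<.004]; print(st[i],ce[i],len(t),np.median(q[:,2]))
        if len(t)>20: print(t.mean(0),cv2.minAreaRect((t[:,:2]*1000).astype(np.float32)))
```

```text
13.0833 [ 0.41627476 -0.08774591  0.14275882] [ 179.79232406   -0.50203797 -176.05435517]
[308 187  25  26  95] [319.66315789 194.76842105] 56 nan
[ 0.41303411 -0.08588124  0.02089984] ((412.9819641113281, -86.8884048461914), (23.480594635009766, 11.048270225524902), 63.93254089355469)
```

View pics/w3.png

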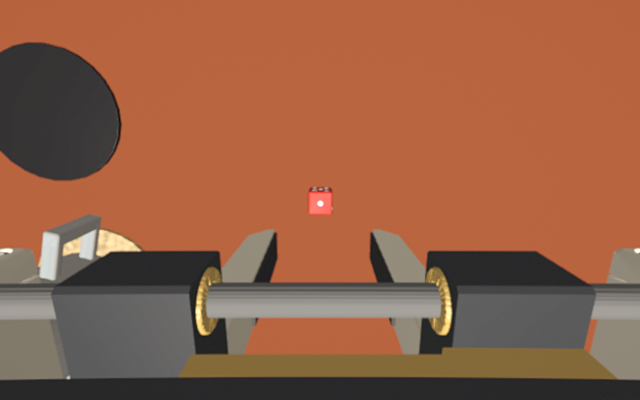

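The wrist view shows the red die's top face at about (309–331,192–214), square to the fingers and centred between them at (275..372). I'll cast its centre onto z = 0.022.

Run:
```python
from h import *
c=dict(np.load("w3.npz")); print(onz(c,[[320,203],[309,192],[331,192],[331,214],[309,214]],.022).round(4),bot.state()["ee_pos"])
```

```text
[[ 0.4215 -0.089   0.022 ]
 [ 0.4119 -0.0997  0.022 ]
 [ 0.4106 -0.0798  0.022 ]
 [ 0.4313 -0.0782  0.022 ]
 [ 0.4327 -0.0984  0.022 ]] [ 0.41627476 -0.08774591  0.14275882]
```

Emit:
{"api": "step_arm", "payload": {
  "increments": "-0.0045 -0.0015 0.015 0 0 0 0.1; 0 0 0.03 0 0 0 0.1; 0 0 0.035 0 0 0 0.1; 0 0 0.03 0 0 0 0.1; 0 0 0.015 0 0 0 0.1"
}}

```text
t: 13.5
ee_pos: [0.4229, -0.09, 0.0199]
ee_rot: [3.14, -0.003, -3.074]
ft_force: [-0.9, -0.0, -0.2]
gripper_width: 0.551
grip_force: 0.0
```

Emit:
{"api": "step_arm", "payload": {
  "increments": "0 0 0.006 0 0 0 0.1; 0 0 0 0 0 0 0.1; 0 0 0 0 0 0 0.1; 0 0 0 0 0 0 0.1; 0 0 0 0 0 0 0.1"
}}

```text
t: 13.92
ee_pos: [0.4261, -0.0909, 0.018]
ee_rot: [-3.14, 0.003, -3.073]
ft_force: [-0.6, -0.3, -0.3]
gripper_width: 0.55
grip_force: 0.0
```

Emit:
{"api": "step_arm", "payload": {
  "increments": "0.0045 0.001 0.007 0 0 0 0.1; 0 0 0.0065 0 0 0 0.1; 0 0 0 0 0 0 0.1; 0 0 0 0 0 0 -0.3; 0 0 0 0 0 0 -0.7",
  "force": 15
}}

```text
t: 14.33
ee_pos: [0.4197, -0.0895, 0.0025]
ee_rot: [3.141, -0.0, -3.072]
ft_force: [0.7, -0.5, 0.5]
gripper_width: 0.45
grip_force: 0.0
```

Emit:
{"api": "step_arm", "payload": {
  "increments": "0 0 0 0 0 0 -1; 0 0 0 0 0 0 -1; 0 0 0 0 0 0 -1; 0 0 0 0 0 0 -1; 0 0 0 0 0 0 -1"
}}

```text
t: 14.75
ee_pos: [0.4201, -0.0897, 0.0028]
ee_rot: [-3.141, 0.0, -3.072]
ft_force: [-0.3, -0.9, 1.5]
gripper_width: 0.235
grip_force: 15.0
```

Emit:
{"api": "step_arm", "payload": {
  "increments": "0 0 -0.02 0 0 0 -1; 0 0 -0.035 0 0 0 -1; 0 0 -0.035 0 0 0 -1; 0 0 -0.035 0 0 0 -1; 0 0 -0.022 0 0 0 -1"
}}

```text
t: 15.17
ee_pos: [0.4211, -0.09, 0.1535]
ee_rot: [-3.14, 0.004, -3.072]
ft_force: [1.3, -0.3, 0.5]
gripper_width: 0.234
grip_force: 15.0
```

Emit:
{"api": "step_arm", "payload": {
  "increments": "-0.006 -0.015 0 0 0 0 -1; -0.0116 -0.028 0 0 0 0 -1; -0.0116 -0.028 0 0 0 0 -1; -0.0116 -0.028 0 0 0 0 -1; -0.0116 -0.028 0 0 0 0 -1"
}}

```text
t: 15.58
ee_pos: [0.4815, -0.214, 0.1496]
ee_rot: [-3.141, 0.0, -3.072]
ft_force: [0.5, -0.7, -0.5]
gripper_width: 0.236
grip_force: 15.0
```

Emit:
{"api": "step_arm", "payload": {
  "increments": "-0.0116 -0.028 0 0 0 0 -1; -0.0116 -0.028 0 0 0 0 -1; -0.0116 -0.028 0 0 0 0 -1; -0.0059 -0.0128 0 0 0 0 -1; 0 0 0 0 0 0 -1"
}}

```text
t: 16.0
ee_pos: [0.5287, -0.3091, 0.1491]
ee_rot: [-3.141, -0.0, -3.075]
ft_force: [0.5, 0.3, -0.0]
gripper_width: 0.234
grip_force: 15.0
```

Emit:
{"api": "step_arm", "payload": {
  "increments": "0 0 0 0 0 0 -1; 0 0 0 0 0 0 -1; 0 0 0 0 0 0 -1; 0 0 0 0 0 0 -1; 0 0 0 0 0 0 -1"
}}

```text
t: 16.42
ee_pos: [0.5282, -0.3057, 0.1499]
ee_rot: [-3.141, 0.0, -3.072]
ft_force: [-1.3, 1.0, 0.0]
gripper_width: 0.232
grip_force: 15.0
```

Emit:
{"api": "step_arm", "payload": {
  "increments": "0 0 0.012 0 0 0 -1; 0 0 0.02 0 0 0 -1; 0 0 0.02 0 0 0 -1; 0 0 0.01 0 0 0 -1; 0 0 0 0 0 0 -1"
}}

```text
t: 16.83
ee_pos: [0.5261, -0.3048, 0.0837]
ee_rot: [3.138, -0.005, -3.072]
ft_force: [-1.5, 1.4, -0.5]
gripper_width: 0.237
grip_force: 15.0
```

Emit:
{"api": "step_arm", "payload": {
  "increments": "0 0 0 0 0 0 -0.45; 0 0 0 0 0 0 -0.35; 0 0 0 0 0 0 -0.3; 0 0 0 0 0 0 -0.3; 0 0 0 0 0 0 -0.3"
}}

```text
t: 17.25
ee_pos: [0.5289, -0.3069, 0.0888]
ee_rot: [-3.14, 0.001, -3.072]
ft_force: [0.1, 0.5, -0.2]
gripper_width: 0.352
grip_force: 0.0
```

Emit:
{"api": "step_arm", "payload": {
  "increments": "0 0 -0.015 0 0 0 -0.3; 0 0 -0.03 0 0 0 -0.3; 0 0 -0.035 0 0 0 -0.3; 0 0 -0.035 0 0 0 -0.3; 0 0 -0.03 0 0 0 -0.3"
}}

```text
t: 17.67
ee_pos: [0.5286, -0.3066, 0.2357]
ee_rot: [-3.14, 0.002, -3.072]
ft_force: [0.7, -0.4, 0.1]
gripper_width: 0.352
grip_force: 0.0
```

Emit:
{"api": "step_arm", "payload": {
  "increments": "-0.02 0 0 0 0 0 -0.3; -0.03 0 0 0 0 0 -0.3; -0.02 0 0 0 0 0 -0.3; 0 0 0 0 0 0 -0.3; 0 0 0 0 0 0 -0.3"
}}

```text
t: 18.08
ee_pos: [0.5986, -0.3013, 0.2324]
ee_rot: [3.141, -0.0, -3.071]
ft_force: [-0.3, -0.1, 0.6]
gripper_width: 0.347
grip_force: 0.0
```

Run:
```python
from h import *
c=cam("wrist"); a=cam("scene"); s=cam("side"); o=np.zeros((600,800,3),np.uint8)
o[:300,:480]=cv2.resize(c["color"],(480,300)); 
uv=None
w=np.array([.5285,-.3065,.05,1]); k=np.linalg.inv(c["c2w"])@w; u=int(c["cx"]+c["fx"]*k[0]/-k[2]); v=int(c["cy"]+c["fy"]*-k[1]/-k[2]); print(u,v,bot.state()["ee_pos"])
u=min(max(u,60),580);v=min(max(v,60),340); o[:300,490:790]=cv2.resize(c["color"][v-60:v+60,u-60:u+60],(300,300))
o[300:,:400]=cv2.resize(a["color"][165:240,165:265],(400,300)); o[300:,400:]=cv2.resize(s["color"][120:195,305:405],(400,300))
cv2.imwrite("pics/end.png",o)
```

```text
322 115 [ 0.5974455  -0.30181156  0.23278456]
```

View pics/end.png

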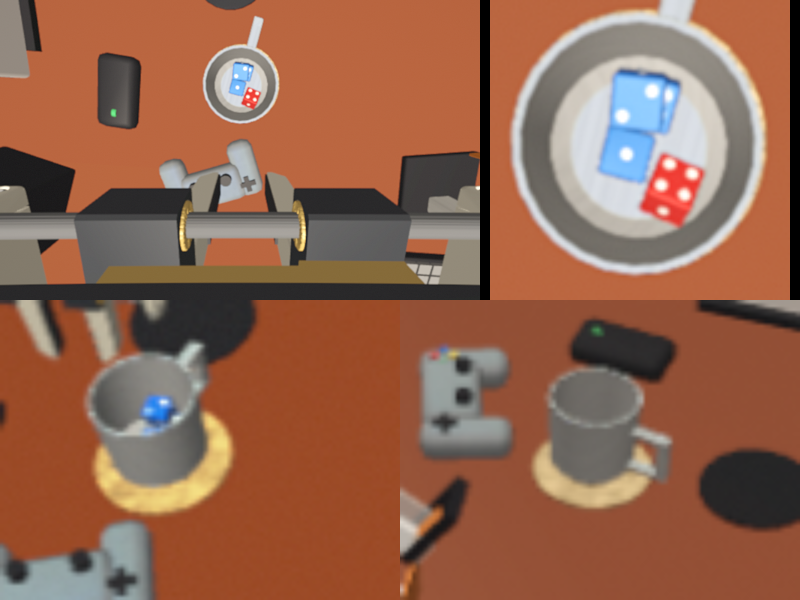

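The wrist crop shows the upright cup centred on the cork, holding three blue dice at (637,98), (668,105) and (628,153) and the red one at (672,188). The arm is clear of everything, so I'll hand in.

```bash
python3 -c "
from station import bot; print(bot.hand_in())"
```

```text
the job is handed in; nothing more can be done
None
```

I handed the job in at about 18 s of the 69 s allowed. The last pictures show the cup upright and released in the middle of the cork coaster, with all three blue dice and the red die in it; the hand-in gave no verdict.

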